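Close and latch a computer's service hatch

TASK

Close the sprung service hatch on top of the computer lying on the bench: bring it down by its wing knob, keep it pressed onto its springy seal, and turn the wing clockwise until you feel the hidden tongue behind the frame edge come firmly up against its stop, then let go. The stop is not in the same place on every computer, so go by feel: press the tongue home against it for a moment, but do not force the latch, the hatch or the case, and leave the things lying around where they are.

Things in the scene. Friction and masses are not known exactly. Their poses are not given: they have to be found in the camera images.
- case: Desktop computer lying flat, grey metal box 300 (its x) by 340 (its y) by 100 mm high, fixed. Origin: centre of the underside; z up, x towards the end where the hatch opens (away from the robot). The hatch's hinge line runs along y at x = -65, z = 100 mm.
- frame_edge: Part of the case's top sheet, 3 mm thick, that the hatch's free edge shuts onto and the tongue catches behind. Origin: middle of its edge at the opening, on its upper face (85 mm in x, 100 mm in z from the case's origin), axes as the case's. A springy black seal strip on it, 4 to 11 mm from the edge, stands 4 mm proud and gives 1.5 N per mm.
- hatch_hinge (a point): Middle of the hatch's hinge line, in the plane of the case's top face; y runs along the hinge line. x (along the hatch to its free edge) and z (square to it) turn with the hatch. Steel hatch: 167 mm from hinge to free edge, 180 mm wide, 3 mm thick, 0.25 kg.
- hatch (a joint): Hatch angle, rad: 0 = flat down on the frame, grows as the far edge rises (to 0.6). A hinge spring lifts it: pressing it down at the knob takes 2 to 6 N near the end, plus the seal from about 0.025 rad on; let go unlatched it rises again. The tongue passes under the frame edge only below about 0.016 rad; latched and let go, it rests near 0.016.
- knob (a joint): Turn of the wing, rad: 0 = wing parallel to the hatch's free edge, grows clockwise from above, 1.57 = pointing at that edge. It turns with 0.05 N m and stays. The tongue enters under the frame edge at about 0.45; if it jams there the hatch is too high. The unseen stop lies anywhere from 1.0 to 1.5: only rising torque tells (8 N m per rad). Press on it with 0.2 to 0.4 N m; 0.6 is too much.
- knob_grip (a point): Point on the knob's axis to pinch the wing, 30 mm above the hatch's upper face, 130 mm from the hinge line (33 mm above it, square to the hatch). z: the knob's axis, outwards; y: along the wing. The black plastic wing is 44 mm long (y), 10 mm thick (x), from 10 to 42 mm above the hatch; under it a round hub 24 mm across.
- tongue: Steel cam tongue under the hatch, turning with the wing and pointing along its +y. Origin: where the knob's axis meets the hatch's upper face. The tongue is 10 mm wide, 5 mm thick, reaches 36 mm from the axis; its upper side is 8.5 mm below the origin. With the hatch shut the axis is 20 mm from the frame edge.
- stop_bracket: Hidden bracket inside the case under the frame edge, carrying the adjustable, rubber-buffered stop for the tongue about 30 mm from the knob's axis. Origin: on the knob's axis when the hatch is shut, at the height of the case's top face. Its pose does not tell where the stop is set.
- dish: Small round steel screw dish, 64 mm across, 22 mm high, loose on the robot-side part of the case's top; origin at the centre of its underside. Not to be disturbed.
- driver: Screwdriver lying on the bench left of the case. Not to be disturbed.
- module: Green memory module, 130 by 31 by 4 mm, lying on the bench left of the case. Not to be disturbed.
- bucket: White open bucket, 124 mm across, 120 mm high, standing right of the case; origin at the centre of its underside. Not to be disturbed.

How it is judged:
On the way, in this order (a step that is already met when the one before it is completed fails the run):
1. The hatch is held down on its seal with the tongue still clear of the frame edge (value of joint hatch below 0.02 rad and value of joint knob below 0.5 rad), for 0.1 s.
2. Behind the frame edge, the tongue is pressed against its hidden stop (value of joint hatch below 0.025 rad and value of joint knob above 0.92 rad and contact force between tongue and stop_bracket above 4 N), for 0.1 s.
At the end, for the whole second after the job is handed in: The hatch is shut (below 0.025 rad, about 4 mm at its free edge) and at rest, held by the tongue turned behind the frame edge (knob above 0.92 rad) after it was pressed against its stop with at least 4 N, and the robot has let go (value of joint hatch below 0.025 rad and value of joint knob above 0.92 rad and velocity of joint hatch between -0.02 and 0.02 rad/s); the robot touches nothing.
It fails at once if The tongue is forced against its stop with more than 22 N (contact force between tongue and stop_bracket above 22 N).
It fails at once if The frame edge with its seal and stop is loaded with more than 30 N in all (contact force between frame_edge and anything else above 30 N).
It fails at once if A bystander (dish, screwdriver, memory module or bucket) is pushed away by more than 30 mm (distance of any of dish, driver, module, bucket from where it was at the start of the episode above 0.03 m).
It also fails if it takes over 61 s, if anything falls off the work surface, if the arm or the gripper's body presses on something with over 40 N, if the wrist force passes 120 N, or if a joint passes its speed limit or range.

ROBOT

A 6-joint arm with a two-finger parallel gripper is mounted at the origin on the work surface. World frame = base frame: x ahead of the robot, y to its left, z up, the work surface at z = 0. Lengths are in m, angles in rad, forces in N, time in s.
With the tool pointing down it reaches from about 0.4 to 0.925 m from the base axis. Payload 3.4 kg.
Tool frame: the origin (TCP) lies between the finger pads; the fingertips stand 11 mm ahead of it and the grasp point (between the pads) lies 8 mm behind it; y points along the fingers, z is the direction in which the jaws open and shut, and the axes are right-handed (so a half turn about y gives the same grasp; the last joint's range is limited). The gripper opens to 85 mm and grips with 20 to 120 N. Pads are 22 mm wide; open, the fingers measure 114 mm over their backs; the gripper's body (76 mm by 85 mm) begins 54 mm behind the grasp point. The pads swing forward as they close: fully open they stand 13 mm farther back than shut.
Start: joints at [-1.262, 0.307, 1.506, -0, 1.328, -0.073], TCP at [0.215, -0.533, 0.242] pointing down, gripper open.
Joint ranges: [-3.12, 3.12], [-1.05, 2.28], [0.14, 2.33], [-1.42, 4.57], [0.1, 2.73], [-2.68, 2.68]. Speed limits (rad/s): [2.57, 2.57, 3.14, 3.14, 3.14, 3.14].

INTERFACE

Orientations are given as a rotation vector (axis times angle).
In Python, from station import get_obs, get_image, camera_params, hand_in gives the robot as it stands. The module is installed in compiled form; this text tells all that it offers.
- The arm moves only by the shell command python3 -m creep 'ROWS' [FORCE]. ROWS is JSON, a list that holds one entry, the list of rows, each a list of 5 numbers: the finger opening in mm, from 0 to 85.4, then the shift along the tool's x, y, z in mm, then the turn about the tool's y in rad. A call has exactly 5 rows; each row is the pose to reach, as a shift and turn from the pose commanded when the call began, along the tool's axes at that moment; what a row does not reach only later rows make up. A row lasts 1/10 s, in which the tool goes at most 50 mm and 8.59 degrees, less where a joint would pass 70% of its speed; a pose out of reach is approached as far as the arm can. A call with a gripper value outside its range is refused whole. The fingers move at their own pace and stop on an object; FORCE is the grip in N (left out, the last holds). Time passes only in rows, so rows that repeat a pose let the fingers close, or fill a call up. It gives the time, the measured TCP pose, the force and the opening at its end, in the units of the state.
- get_obs(): the state, without advancing time (a new reading comes with each control period).
- get_image(name): name is "scene" or "top"; returns the picture (480x640x3 uint8, red, green, blue); there is no depth.
- camera_params(name): a dict with "fx", "fy", "cx", "cy" (pixels), "T" (4x4, takes a point from camera to world coordinates). Camera axes: x right, y up, looking along -z (the intrinsics and any distortion apply to the point x, -y, -z); pixel columns grow to the right and rows downward; lengths in m; the calibration is good to about 2 mm. A picture is of the moment at which its call begins. camera_params takes no time and is no camera call.
- hand_in(): hands the job in, once; it reports no verdict.
The state is a dict: "time": time; "joints": joint angles; "qvel": joint speeds; "joint_torque": joint torques, N m; "tool_pos": TCP position; "eef_rot": TCP orientation; "ft_force": force on the tool from outside, world axes, zero at the start; "torque": the same for the moment, N m; "finger_gap": finger opening in m.
Only numpy, scipy, OpenCV 4.12 (cv2) and the standard library are available. Lean on these libraries where they do the work, as an engineer would, in place of code of your own. Each camera call takes 0.05 s, during which the arm holds its last target.

## Working session

There is one attempt and no reset: what is moved stays moved. The work goes in short steps, Python scripts to look and compute and a shell command to move; the robot and the scene stay as the last step left them, time stands still between calls to the robot, and variables do not carry over. Pictures are saved under pics/ and viewed, and the job is handed in when it is done.

```bash
mkdir -p pics; ls; python3 - <<'E'
from station import *
import cv2,numpy as np
o=get_obs()
for k,v in o.items(): print(k,np.round(v,4))
for n in("scene","top"):
    c=camera_params(n); print(n,{k:np.round(v,4).tolist() for k,v in c.items()})
    cv2.imwrite(f"pics/{n}0.png",get_image(n)[:,:,::-1])
E
```

```text
pics
time 0.0
joints [-1.2615  0.3076  1.5077  0.      1.3284 -0.0735]
qvel [ 0.0008  0.0003  0.0004  0.0002  0.0003 -0.0001]
joint_torque [ 1.60000e-03 -4.57558e+01 -2.51916e+01  0.00000e+00  1.36000e-02
  0.00000e+00]
tool_pos [ 0.2145 -0.5328  0.2414]
eef_rot [-0.3901  2.014  -2.0098]
ft_force [-0.4424 -0.2619 -0.0462]
torque [0.0337 0.0387 0.0246]
finger_gap 0.0851
scene {'fx': 487.2119, 'fy': 487.2119, 'cx': 323.1501, 'cy': 242.4458, 'T': [[-0.7253, -0.5346, 0.4337, 1.0404], [0.6884, -0.5596, 0.4615, 0.503], [-0.004, 0.6333, 0.7739, 0.8829], [0.0, 0.0, 0.0, 1.0]]}
top {'fx': 492.6166, 'fy': 492.6166, 'cx': 318.7455, 'cy': 248.2117, 'T': [[0.0017, 0.9956, -0.0938, 0.5123], [-0.9994, 0.0049, 0.0337, 0.06], [0.034, 0.0937, 0.995, 1.0563], [0.0, 0.0, 0.0, 1.0]]}
```

View pics/scene0.png

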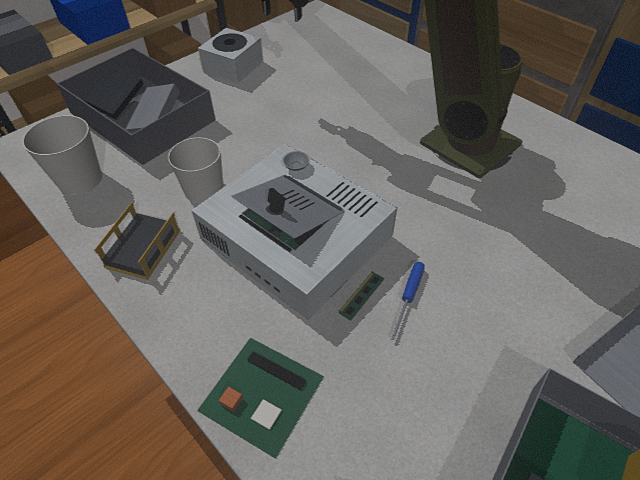

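View pics/top0.png

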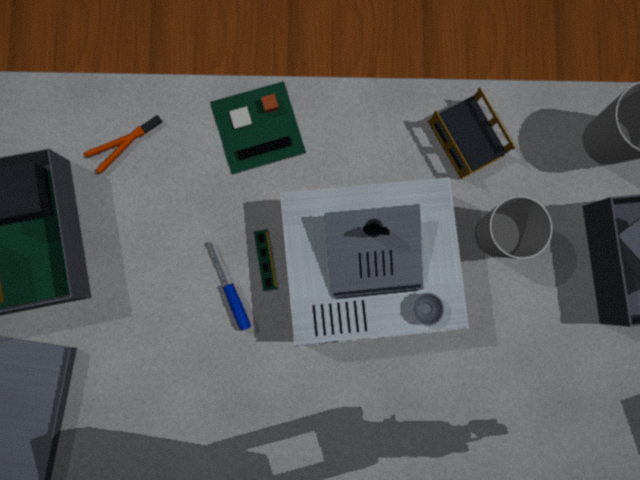

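The top view shows the case with top-face corners near (281,193), (449,179), (468,327) and (296,346). The black wing is at about (376,228). In the scene view the hatch is ajar and the wing is near (275,200). I'll enlarge both to get precise corners.

```bash
python3 - <<'E'
import cv2
t=cv2.imread("pics/top0.png"); s=cv2.imread("pics/scene0.png")
a=cv2.resize(t[165:365,265:485],None,fx=3,fy=3,interpolation=cv2.INTER_CUBIC)
b=cv2.resize(s[140:320,185:405],None,fx=3.3,fy=3.3,interpolation=cv2.INTER_CUBIC)
cv2.imwrite("pics/topz.png",cv2.convertScaleAbs(a,alpha=1.3)); cv2.imwrite("pics/scenez.png",cv2.convertScaleAbs(b,alpha=1.3))
E
```

```text
(no output)
```

View pics/topz.png

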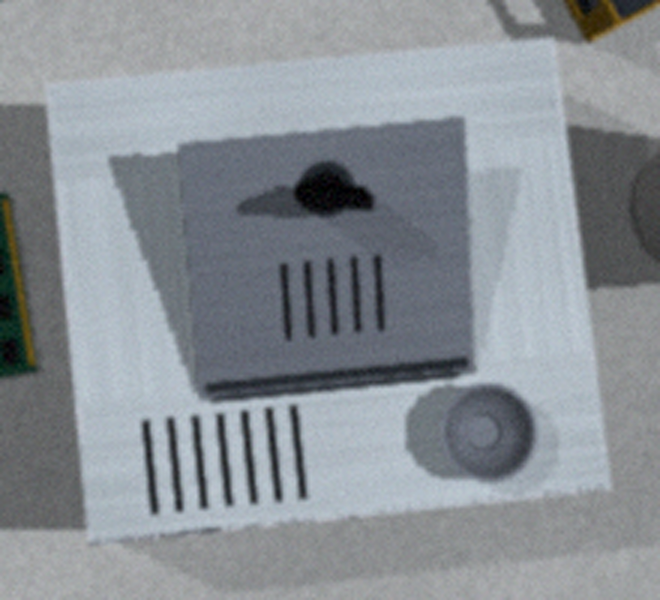

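View pics/scenez.png

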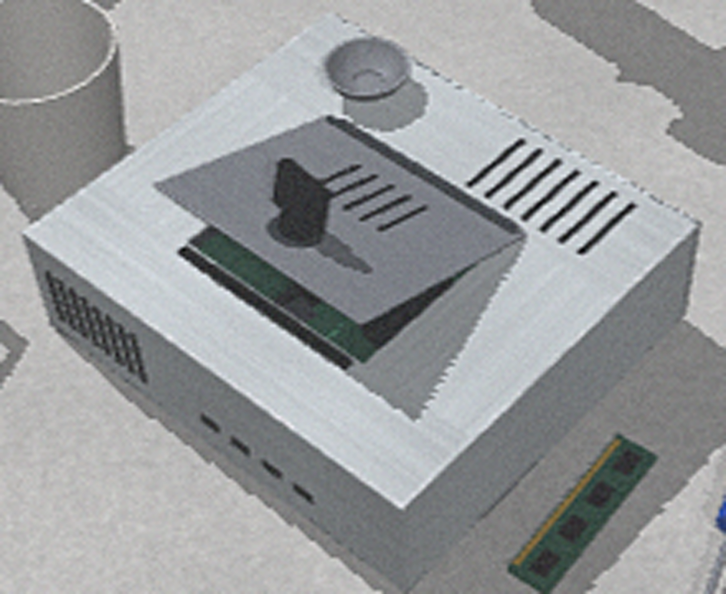

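```bash
cat > h.py <<'E'
from station import *
import numpy as np,cv2
def ray(n,u,v):
    c=camera_params(n);T=np.array(c["T"])
    d=np.array([(u-c["cx"])/c["fx"],-(v-c["cy"])/c["fy"],-1.])
    d=T[:3,:3]@d; return T[:3,3],d/np.linalg.norm(d)
def onz(n,u,v,z):
    o,d=ray(n,u,v); return o+d*(z-o[2])/d[2]
def tri(uv1,uv2):
    o1,d1=ray("top",*uv1);o2,d2=ray("scene",*uv2)
    A=np.stack([d1,-d2],1);t=np.linalg.lstsq(A,o2-o1,rcond=None)[0]
    p=o1+t[0]*d1;q=o2+t[1]*d2
    return (p+q)/2,np.linalg.norm(p-q)
def proj(n,p):
    c=camera_params(n);T=np.array(c["T"]);q=T[:3,:3].T@(np.array(p)-T[:3,3])
    return np.array([c["cx"]+c["fx"]*q[0]/-q[2],c["cy"]-c["fy"]*q[1]/-q[2]])
E
python3 - <<'E'
from h import *
np.set_printoptions(precision=4,suppress=True)
t=[(280.7,193.3),(450.3,178.3),(468.3,327.7),(294.3,345.3)]  # FL FR RR RL
s=[(306.8,293.6),(192.6,211.5),(286.5,144.5),(396.5,208.5)]
L=[]
for n,P in(("top",t),("scene",s)):
    Q=np.array([onz(n,*p,.1) for p in P]);print(n,Q[:,:2].tolist(),Q.mean(0))
    print(np.linalg.norm(np.roll(Q,-1,0)-Q,axis=1))
    x=(Q[0]+Q[1]-Q[2]-Q[3]);y=Q[0]+Q[3]-Q[1]-Q[2]
    print("yaw",np.arctan2(x[1],x[0]),np.arctan2(-y[0],y[1]))
for a,b in zip(t,s):print(tri(a,b))
E
```

```text
top [[0.710626949904092, 0.10264679754976103], [0.7439779524034399, -0.2348840327703525], [0.448933512812306, -0.2632126453766451], [0.4158200151342778, 0.07406004203360539]] [ 0.5798 -0.0803  0.1   ]
[0.3392 0.2964 0.3389 0.2962]
yaw 0.09619323377397511 0.0981779328620648
scene [[0.7113047970930966, 0.10625853101640109], [0.7483641884880013, -0.22524661525454193], [0.45096708560366183, -0.2550107552601315], [0.4185664622979285, 0.07765048249605616]] [ 0.5823 -0.0741  0.1   ]
[0.3336 0.2989 0.3342 0.2941]
yaw 0.0985925041353554 0.10420344502663773
(array([0.7106, 0.1036, 0.0966]), np.float64(0.0022541547875633595))
(array([ 0.7453, -0.2369,  0.0893]), np.float64(0.0034109838064627866))
(array([ 0.447 , -0.2637,  0.0932]), np.float64(0.004572656956100117))
(array([0.415 , 0.0746, 0.095 ]), np.float64(0.0010720358490493337))
```

```bash
python3 - <<'E'
from h import *
np.set_printoptions(precision=4,suppress=True)
C={"top":[(280.7,193.3),(450.3,178.3),(468.3,327.7),(294.3,345.3)],"scene":[(306.8,293.6),(192.6,211.5),(286.5,144.5),(396.5,208.5)]}
for n,P in C.items():
    im=cv2.imread(f"pics/{n}0.png").astype(np.float32)
    im=cv2.GaussianBlur(im,(0,0),.8)
    P=np.array(P);ctr=P.mean(0);lines=[]
    for i in range(4):
        a,b=P[i],P[(i+1)%4];d=(b-a)/np.linalg.norm(b-a);nn=np.array([-d[1],d[0]])
        if nn@(ctr-a)>0:nn=-nn
        pts=[]
        off=np.arange(-5,5.01,.1)
        for f in np.linspace(.06,.94,80):
            q=a+f*(b-a);S=q+off[:,None]*nn
            v=np.stack([cv2.remap(im[:,:,c],S[:,0].astype(np.float32)[None],S[:,1].astype(np.float32)[None],1)[0] for c in range(3)],1)
            g=np.linalg.norm(v[10:]-v[:-10],axis=1);k=g.argmax()
            pts.append(np.r_[S[k+5],off[k+5]])
        pts=np.array(pts);m=np.median(pts[:,2]);pts=pts[abs(pts[:,2]-m)<1.2]
        print(n,i,"med off",m,len(pts),pts[:,2].std())
        l=cv2.fitLine(pts[:,:2].astype(np.float32),cv2.DIST_HUBER,0,.01,.01).ravel();lines.append(l)
    K=[]
    for i in range(4):
        l1,l2=lines[i-1],lines[i]
        t=np.linalg.solve(np.c_[l1[:2],-l2[:2]],l2[2:]-l1[2:]);K.append(l1[2:]+t[0]*l1[:2])
    Q=np.array([onz(n,*p,.1) for p in K]);print(np.array(K));print(Q[:,:2],Q.mean(0),np.linalg.norm(np.roll(Q,-1,0)-Q,axis=1))
    x=(Q[0]+Q[1]-Q[2]-Q[3]);y=Q[0]+Q[3]-Q[1]-Q[2];print("yaw",np.arctan2(x[1],x[0]),np.arctan2(-y[0],y[1]))
# wing
for n in C:
    im=cv2.imread(f"pics/{n}0.png");g=im.max(2)
    m=(g<45).astype(np.uint8)
    k,l,st,ce=cv2.connectedComponentsWithStats(m)
    for s,c in zip(st[1:],ce[1:]):
        if s[4]>60 and ((abs(c-(376,228)).max()<12 and n=="top") or(n=="scene" and abs(c-(276,202)).max()<15)): print(n,s,c)
E
```

```text
top 0 med off 1.449999999999977 79 0.3672282580284792
top 1 med off -0.20000000000001705 80 0.347758447057723
top 2 med off 0.29999999999998117 77 0.5531430913188474
top 3 med off 0.899999999999979 80 0.3593374980432728
[[279.2282 192.1758]
 [449.5582 176.6952]
 [468.5322 328.5065]
 [293.7998 344.7353]]
[[ 0.7128  0.1056]
 [ 0.7472 -0.2335]
 [ 0.4474 -0.2636]
 [ 0.4169  0.075 ]] [ 0.5811 -0.0791  0.1   ] [0.3408 0.3014 0.34   0.2975]
yaw 0.10151973387518622 0.09544538285528877
scene 0 med off 0.29999999999998117 80 0.2992464494359112
scene 1 med off 2.299999999999974 80 0.3312830172224336
scene 2 med off -0.3000000000000167 34 0.6021874772738675
scene 3 med off -0.5500000000000158 80 0.2769363645316365
[[306.2109 294.1604]
 [190.8249 209.9351]
 [284.3239 143.2058]
 [395.7198 207.9112]]
[[ 0.713   0.1064]
 [ 0.7485 -0.2319]
 [ 0.4516 -0.2625]
 [ 0.4185  0.0753]] [ 0.5829 -0.0782  0.1   ] [0.3402 0.2985 0.3395 0.2962]
yaw 0.10407946031388096 0.10128540106453682
top [363 219  26  18 312] [374.6122 228.484 ]
scene [268 188  18  26 230] [275.687  201.4826]
```

```bash
python3 - <<'E'
import cv2
t=cv2.imread("pics/top0.png"); s=cv2.imread("pics/scene0.png")
a=cv2.resize(t[200:260,345:425],None,fx=9,fy=9,interpolation=cv2.INTER_NEAREST)
b=cv2.resize(s[175:235,240:320],None,fx=9,fy=9,interpolation=cv2.INTER_NEAREST)
cv2.imwrite("pics/topw.png",cv2.convertScaleAbs(a,alpha=2)); cv2.imwrite("pics/scenew.png",cv2.convertScaleAbs(b,alpha=2))
E
```

```text
(no output)
```

View pics/topw.png

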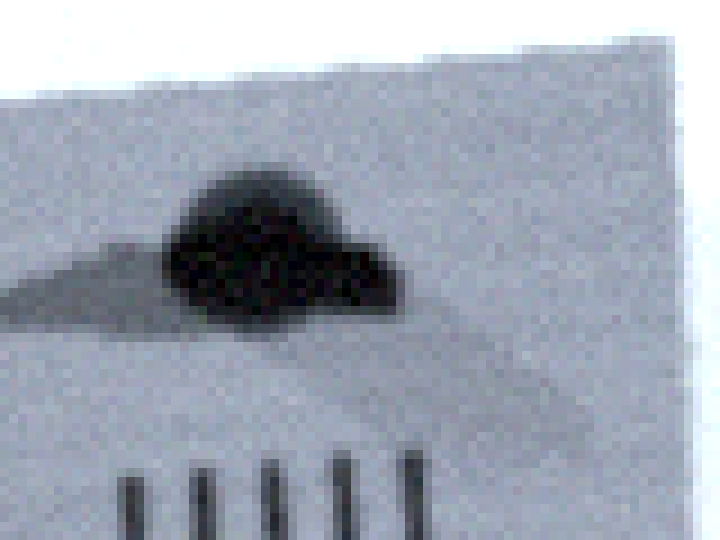

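View pics/scenew.png

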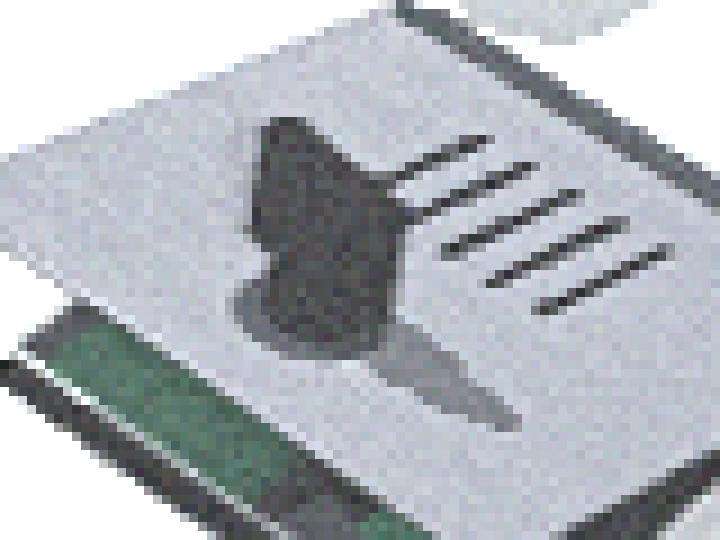

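Case: both views agree to about 2 mm, with the centre near (0.582, -0.0785) and yaw about 0.10. The sizes come out at 340 x 299 mm, as they should. Next is the hatch angle, from its free-edge corners at top (325,212.7) and (419.7,204.3), and scene (295.6,238.5) and (232,195.5).

```bash
python3 - <<'E'
from h import *
np.set_printoptions(precision=4,suppress=True)
yaw=.1005;R=np.array([[np.cos(yaw),-np.sin(yaw),0],[np.sin(yaw),np.cos(yaw),0],[0,0,1]]);c=np.array([.582,-.0785,0])
for a,b in(((325,212.7),(295.6,238.5)),((419.7,204.3),(232,195.5))):
    p,e=tri(a,b);q=R.T@(p-c);print(p,e,"case",q,"ang",np.arctan2(q[2]-.1,q[0]+.065),np.hypot(q[2]-.1,q[0]+.065))
H=c+R@[-.065,0,.1]
for th in(.35,.4,.45,.5,.0):
    Rh=R@cv2.Rodrigues(np.array([0,-th,0]))[0]
    f=lambda p:H+Rh@np.array(p)
    print(th,"corners top",proj("top",f([.167,.09,.003])),proj("top",f([.167,-.09,.003])),"scene",proj("scene",f([.167,.09,.003])),proj("scene",f([.167,-.09,.003])))
    print("  grip",f([.13,0,.033]),"wing ends top z42: top",proj("top",f([.13,.022,.045])),proj("top",f([.13,-.022,.045])),"scene",proj("scene",f([.13,.022,.045])),proj("scene",f([.13,-.022,.045])))
from scipy.spatial.transform import Rotation as Ro
print(Ro.from_rotvec(get_obs()["eef_rot"]).as_matrix())
E
```

```text
[0.6629 0.0194 0.1496] 0.004401362921831785 case [0.0903 0.0893 0.1496] ang 0.3089087207868174 0.16300538245360405
[ 0.6812 -0.1598  0.1505] 0.000779219515406783 case [ 0.0905 -0.0909  0.1505] ang 0.31422295282470714 0.1635393108218921
0.35 corners top [323.9498 212.2939] [420.2833 203.3883] scene [294.3019 235.2156] [231.3098 192.5097]
  grip [ 0.6276 -0.0739  0.1756] wing ends top z42: top [365.2366 233.4162] [389.6043 231.11  ] scene [285.4682 195.5064] [269.8381 185.5296]
0.4 corners top [324.3122 213.3156] [421.4884 204.3231] scene [295.2298 231.6798] [231.894  189.0476]
  grip [ 0.6237 -0.0743  0.181 ] wing ends top z42: top [365.8835 235.5456] [390.4058 233.2201] scene [286.8433 192.4467] [271.1578 182.5071]
0.45 corners top [324.6979 214.5785] [422.7168 205.4968] scene [296.3053 228.0545] [232.6316 185.5163]
  grip [ 0.6195 -0.0747  0.1863] wing ends top z42: top [366.5373 237.8609] [391.2102 235.5159] scene [288.3184 189.3891] [272.5803 179.4898]
0.5 corners top [325.1062 216.085 ] [423.9654 206.9121] scene [297.5266 224.3512] [233.522  181.9273]
  grip [ 0.6151 -0.0752  0.1913] wing ends top z42: top [367.196 240.358] [392.0151 237.9936] scene [289.889  186.3442] [274.1013 176.4881]
0.0 corners top [322.0859 211.5339] [412.7105 203.1635] scene [291.9519 256.6332] [231.4356 213.9809]
  grip [ 0.6467 -0.072   0.133 ] wing ends top z42: top [361.0468 223.8791] [384.2707 221.7015] scene [278.9259 216.1348] [263.7402 205.9953]
[[-0.9276 -0.0006  0.3735]
 [-0.3735  0.0018 -0.9276]
 [-0.0001 -1.     -0.0018]]
```

The hatch stands at about 0.32 rad and the wing is close to parallel to the free edge, so knob is about 0. Next I work out the approach shift above the tilted wing, in the tool axes.

```bash
cat >> h.py <<'E'
from scipy.spatial.transform import Rotation as Ro
yaw=.1005;RC=Ro.from_euler('z',yaw).as_matrix();CC=np.array([.582,-.0785,0])
def case(p): return CC+RC@np.array(p)
def tocase(p): return RC.T@(np.array(p)-CC)
def plan(target,head):
    "shift (mm) in tool axes and turn for TCP target (world), tool z heading"
    o=get_obs();R=Ro.from_rotvec(o["eef_rot"]).as_matrix()
    h=np.arctan2(R[1,2],R[0,2]);t=(h-head+np.pi)%(2*np.pi)-np.pi
    print("shift mm",np.round(R.T@(np.array(target)-o["tool_pos"])*1e3,1),"turn",round(t,4),"head",round(h,4))
def st():
    o=get_obs();R=Ro.from_rotvec(o["eef_rot"]).as_matrix()
    print("t",round(o["time"],2),"tcp case mm",np.round(tocase(o["tool_pos"])*1e3,1),"head-yaw",round(np.arctan2(R[1,2],R[0,2])-yaw,4),"F",np.round(RC.T@o["ft_force"],2),"M",np.round(o["torque"],3),"gap",round(o["finger_gap"]*1e3,1),"tilt",np.round(R[:,1],3))
E
python3 - <<'E'
from h import *
plan(case([.050,0,.225]),yaw); st()
E
```

```text
shift mm [-558.6   17.  -270.2] turn -1.2885 head -1.188
t 0.1 tcp case mm [-411.2 -415.2  241.5] head-yaw -1.2885 F [ 0.96 -0.5  -0.37] M [ 0.012  0.013 -0.005] gap 85.4 tilt [-0.001  0.002 -1.   ]
```

```bash
python3 -m creep '[[[35,-42,0,-20,-0.14],[35,-84,0,-40,-0.28],[35,-126,0,-60,-0.42],[35,-168,0,-80,-0.56],[35,-210,0,-100,-0.7]]]' 20; python3 - <<'E'
from h import *
plan(case([.050,0,.225]),yaw); st()
E
```

```text
time: 0.6
tool_pos: [0.3729, -0.3606, 0.2419]
eef_rot: [-0.941, 1.556, -1.555]
ft_force: [0.9, -0.6, -0.1]
finger_gap: 0.0347
shift mm [-374.4   17.    96. ] turn -0.5833 head -0.4828
t 0.6 tcp case mm [-236.4 -259.7  241.9] head-yaw -0.5833 F [ 0.81 -0.69 -0.11] M [-0.003 -0.015  0.022] gap 34.7 tilt [-0.     0.001 -1.   ]
```

```bash
python3 -m creep '[[[32,-44,0,11,-0.12],[32,-88,0,22,-0.24],[32,-132,0,33,-0.36],[32,-176,0,44,-0.48],[32,-220,0,56,-0.58]]]'; python3 - <<'E'
from h import *
plan(case([.050,0,.225]),yaw); st()
E
```

```text
time: 1.1
tool_pos: [0.5254, -0.1924, 0.2419]
eef_rot: [-1.254, 1.138, -1.137]
ft_force: [-0.5, -0.7, 0.8]
finger_gap: 0.032
shift mm [-108.1   16.9  117.3] turn -0.0038 head 0.0967
t 1.1 tcp case mm [ -67.7 -107.6  241.9] head-yaw -0.0038 F [-0.57 -0.61  0.85] M [ 0.026 -0.052  0.033] gap 32.0 tilt [-0.001  0.    -1.   ]
```

```bash
python3 -m creep '[[[32,-30,3,32,0],[32,-60,6,64,0],[32,-85,9,94,0],[32,-108,12,117,0],[32,-108,12,117,0]]]'; python3 - <<'E'
from h import *
plan(case([.050,0,.225]),yaw); st()
for n in("scene","top"): cv2.imwrite(f"pics/{n}1.png",get_image(n)[:,:,::-1])
t=cv2.imread("pics/top1.png"); s=cv2.imread("pics/scene1.png")
a=cv2.resize(t[165:285,310:440],None,fx=3,fy=4,interpolation=cv2.INTER_CUBIC)[:, :390]
a=cv2.resize(t[175:285,320:430],(400,400)); b=cv2.resize(s[150:250,220:320],(400,400))
cv2.imwrite("pics/c1.png",cv2.convertScaleAbs(np.hstack([a,b]),alpha=1.6))
E
```

```text
time: 1.6
tool_pos: [0.6336, -0.0722, 0.2289]
eef_rot: [-1.252, 1.139, -1.137]
ft_force: [-0.4, -0.9, 0.7]
finger_gap: 0.0322
shift mm [ 1.2  3.9 -1.9] turn -0.0044 head 0.0961
t 1.6 tcp case mm [ 51.9   1.1 228.9] head-yaw -0.0044 F [-0.51 -0.82  0.74] M [-0.001  0.003  0.   ] gap 32.2 tilt [-0.     0.002 -1.   ]
```

View pics/c1.png

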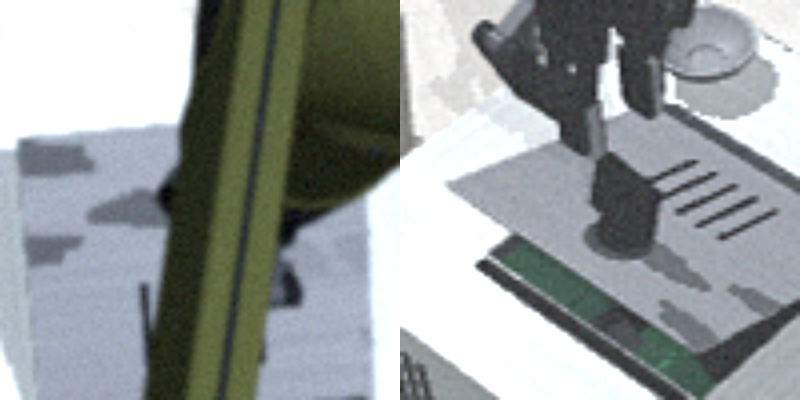

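The left panel is the top view, where the arm hides the wing. In the scene panel the open fingers stand above and astride the wing. I'll descend in stages and watch the force.

```bash
python3 -m creep '[[[32,1,12,-2,0],[32,1,24,-2,0],[32,1,36,-2,0],[32,1,50,-2,0],[32,1,50,-2,0]]]'; python3 - <<'E'
from h import *
st()
for n in("scene",): cv2.imwrite(f"pics/{n}2.png",get_image(n)[:,:,::-1])
s=cv2.imread("pics/scene2.png")
b=cv2.resize(s[150:250,220:320],(600,600))
cv2.imwrite("pics/c2.png",cv2.convertScaleAbs(b,alpha=2))
E
```

```text
time: 2.2
tool_pos: [0.6273, -0.0772, 0.1772]
eef_rot: [-1.254, 1.146, -1.138]
ft_force: [0.5, -0.7, -0.4]
finger_gap: 0.0321
t 2.2 tcp case mm [ 45.2  -3.2 177.2] head-yaw -0.0094 F [ 0.39 -0.77 -0.44] M [ 0.04  -0.002 -0.009] gap 32.1 tilt [-0.005  0.001 -1.   ]
```

View pics/c2.png

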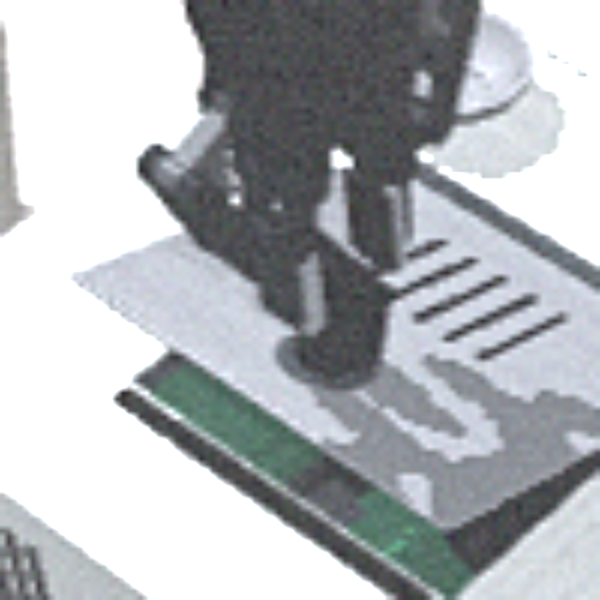

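Both fingers straddle the wing, with force near zero. The measured TCP reads about 5 mm off the command, so I'll check whether it is still settling.

```bash
python3 -m creep '[[[32,0,0,0,0],[32,0,0,0,0],[32,0,0,0,0],[32,0,0,0,0],[32,0,0,0,0]]]'; python3 -c "
from h import *
st()"
```

```text
time: 2.75
tool_pos: [0.6297, -0.077, 0.1807]
eef_rot: [-1.251, 1.14, -1.142]
ft_force: [-0.4, -0.7, 0.2]
finger_gap: 0.0318
t 2.75 tcp case mm [ 47.6  -3.3 180.7] head-yaw -0.0084 F [-0.49 -0.63  0.15] M [-0.057  0.006  0.006] gap 31.8 tilt [ 0.001 -0.    -1.   ]
```

```bash
python3 - <<'E'
from h import *
for i in range(6):
    get_image("scene"); st()
E
```

```text
t 2.8 tcp case mm [ 47.5  -3.3 180.6] head-yaw -0.0084 F [-0.41 -0.62  0.1 ] M [-0.066 -0.001 -0.042] gap 31.9 tilt [ 0. -0. -1.]
t 2.85 tcp case mm [ 47.5  -3.3 180.5] head-yaw -0.0084 F [ 0.89 -0.07 -0.47] M [-0.053  0.018 -0.008] gap 32.4 tilt [ 0. -0. -1.]
t 2.9 tcp case mm [ 47.5  -3.3 180.4] head-yaw -0.0085 F [-0.2  -0.59 -0.83] M [-0.004  0.012 -0.034] gap 31.8 tilt [ 0. -0. -1.]
t 2.95 tcp case mm [ 47.4  -3.3 180.4] head-yaw -0.0085 F [-0.12 -0.03  0.26] M [ 0.003  0.025 -0.042] gap 32.1 tilt [ 0. -0. -1.]
t 3.0 tcp case mm [ 47.4  -3.3 180.3] head-yaw -0.0085 F [ 0.11 -0.06  0.31] M [-0.036  0.032  0.013] gap 31.7 tilt [ 0.  0. -1.]
t 3.05 tcp case mm [ 47.4  -3.2 180.3] head-yaw -0.0085 F [-0.37  0.13 -0.36] M [-0.026 -0.017  0.001] gap 31.9 tilt [ 0.  0. -1.]
```

The drift was settling only. The steady TCP is at case (47.4, -3.3, 180.3) mm, with noise of about 0.5 N and 0.03 N m. I'll correct that and lower to just above the hub.

```bash
python3 -m creep '[[[32,-3,3,2.5,-0.008],[32,-3,6,2.5,-0.008],[32,-3,9,2.5,-0.008],[32,-3,10,2.5,-0.008],[32,-3,10,2.5,-0.008]]]'; python3 -c "
from h import *
st()"
```

```text
time: 3.55
tool_pos: [0.6314, -0.0738, 0.1698]
eef_rot: [-1.255, 1.136, -1.135]
ft_force: [-0.1, -0.4, -0.4]
finger_gap: 0.0322
t 3.55 tcp case mm [ 49.6  -0.3 169.8] head-yaw -0.0005 F [-0.16 -0.38 -0.36] M [0.033 0.003 0.04 ] gap 32.2 tilt [-0.001  0.    -1.   ]
```

Well placed. I'll close gently with 20 N and watch the gap and the side force.

```bash
python3 -m creep '[[[24,0,0,0,0],[20,0,0,0,0],[16,0,0,0,0],[12,0,0,0,0],[12,0,0,0,0]]]' 20; python3 - <<'E'
from h import *
st()
for n in("scene",): cv2.imwrite(f"pics/{n}3.png",get_image(n)[:,:,::-1])
s=cv2.imread("pics/scene3.png")
b=cv2.resize(s[150:250,220:320],(600,600))
cv2.imwrite("pics/c3.png",cv2.convertScaleAbs(b,alpha=2))
E
```

```text
time: 4.05
tool_pos: [0.6311, -0.0741, 0.1698]
eef_rot: [-1.256, 1.136, -1.135]
ft_force: [-1.2, -2.3, -3.9]
finger_gap: 0.0157
t 4.05 tcp case mm [ 49.3  -0.6 169.8] head-yaw -0.0006 F [-1.38 -2.18 -3.9 ] M [-0.184  0.079 -0.051] gap 15.7 tilt [-0.001 -0.    -1.   ]
```

View pics/c3.png

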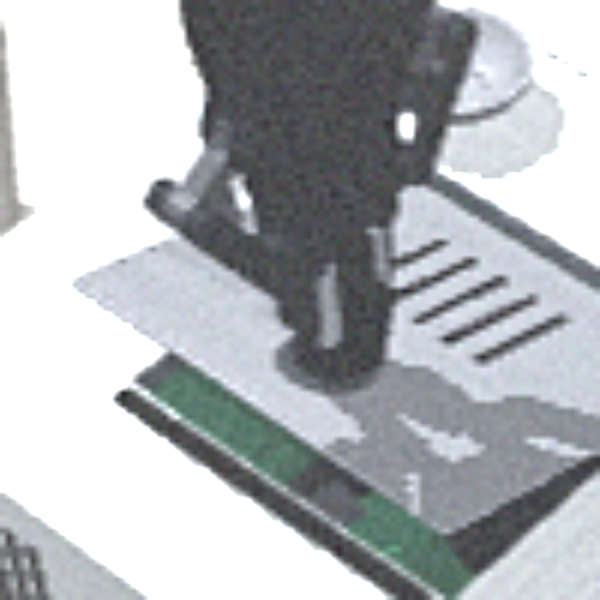

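The wing is pinched while still tilted, with a gap of 15.7 mm. Now I follow the hinge arc down, with the tool's down along +y and case x along +z.

```bash
python3 -m creep '[[[8,0,3,1.2,0],[8,0,6,2.4,0],[8,0,9,3.8,0],[8,0,12,5.2,0],[8,0,15,6.5,0]]]' 20; python3 -c "
from h import *
st()"
```

```text
time: 4.6
tool_pos: [0.6387, -0.0735, 0.1554]
eef_rot: [-1.255, 1.134, -1.136]
ft_force: [-1.7, -3.6, 0.1]
finger_gap: 0.0128
t 4.6 tcp case mm [ 56.9  -0.7 155.4] head-yaw -0.0005 F [-2.05 -3.46  0.12] M [-0.617 -0.056 -0.081] gap 12.8 tilt [ 0.001 -0.001 -1.   ]
```

```bash
python3 -m creep '[[[8,0,3,1,0],[8,0,6,2,0],[8,0,9,3,0],[8,0,12,4,0],[8,0,14,4.7,0]]]' 20; python3 - <<'E'
from h import *
st()
for n in("scene",): cv2.imwrite(f"pics/{n}4.png",get_image(n)[:,:,::-1])
s=cv2.imread("pics/scene4.png")
b=cv2.resize(s[160:260,220:320],(600,600))
cv2.imwrite("pics/c4.png",cv2.convertScaleAbs(b,alpha=2))
E
```

```text
time: 5.1
tool_pos: [0.6438, -0.0728, 0.1416]
eef_rot: [-1.254, 1.134, -1.136]
ft_force: [-0.8, -4.6, 3.3]
finger_gap: 0.0102
t 5.1 tcp case mm [ 62.1  -0.6 141.6] head-yaw -0.0005 F [-1.22 -4.46  3.35] M [-0.704 -0.241 -0.071] gap 10.2 tilt [ 0.002 -0.    -1.   ]
```

View pics/c4.png

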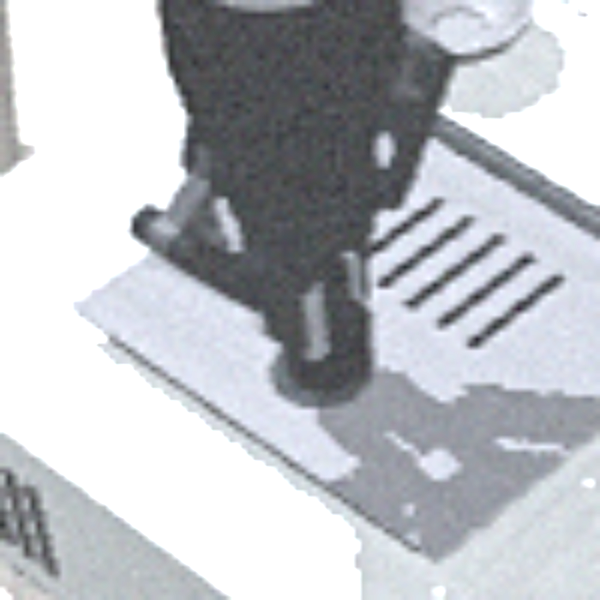

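```bash
python3 -m creep '[[[8,0.5,2,0.6,0],[8,1,4,1.2,0],[8,1.5,6,1.8,0],[8,1.5,8,2.3,0],[8,1.5,8,2.3,0]]]' 20; python3 -c "
from h import *
st()"
```

```text
time: 5.65
tool_pos: [0.6459, -0.0728, 0.1337]
eef_rot: [-1.253, 1.135, -1.135]
ft_force: [1.8, 1.5, 5.4]
finger_gap: 0.0098
t 5.65 tcp case mm [ 64.1  -0.7 133.7] head-yaw -0.0004 F [1.91 1.35 5.39] M [ 0.182 -0.349 -0.059] gap 9.8 tilt [ 0.001  0.002 -1.   ]
```

```bash
python3 -m creep '[[[8,-0.3,1,0.1,0],[8,-0.3,2,0.2,0],[8,-0.3,3,0.2,0],[8,-0.3,4,0.2,0],[8,-0.3,4,0.2,0]]]' 25; python3 -c "
from h import *
st()"
```

```text
time: 6.15
tool_pos: [0.6462, -0.0728, 0.1324]
eef_rot: [-1.252, 1.133, -1.136]
ft_force: [-3.2, 0.6, 17.7]
finger_gap: 0.0096
t 6.15 tcp case mm [ 64.5  -0.7 132.4] head-yaw -0.0003 F [-3.11  0.95 17.68] M [ 0.179  0.551 -0.008] gap 9.6 tilt [ 0.003  0.001 -1.   ]
```

```bash
python3 - <<'E'
from h import *
for n in("scene",): cv2.imwrite(f"pics/{n}5.png",get_image(n)[:,:,::-1])
st()
s=cv2.imread("pics/scene5.png")
b=cv2.resize(s[170:270,220:320],(600,600))
cv2.imwrite("pics/c5.png",cv2.convertScaleAbs(b,alpha=1.4))
E
```

```text
t 6.2 tcp case mm [ 64.5  -0.7 132.4] head-yaw -0.0003 F [-2.19  1.41 18.1 ] M [ 0.182  0.527 -0.068] gap 9.5 tilt [ 0.003  0.001 -1.   ]
```

View pics/c5.png

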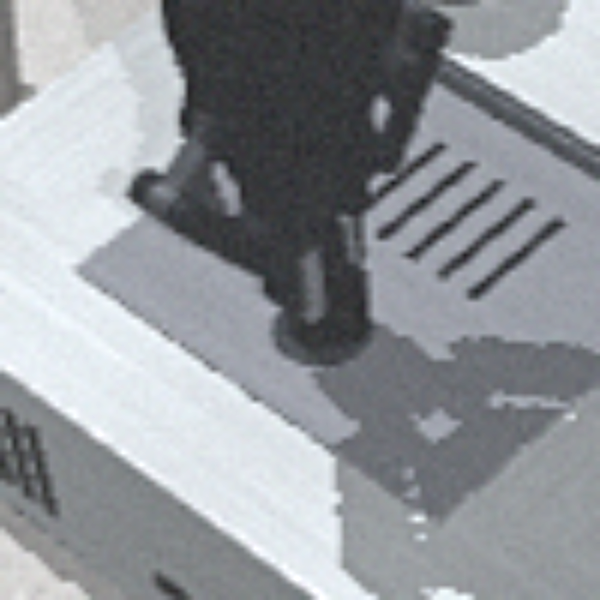

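The hatch is flush: its corners in the view are at about (292,257) and (233,215), matching the shut prediction. Force rose from 5 to 18 N over the last 1.3 mm, so it is bottomed. I'll ease the press a little, firm up the grip, and start turning.

```bash
python3 -m creep '[[[8,0.2,-0.3,-0.5,0],[8,0.2,-0.6,-0.5,0],[8,0.2,-0.6,-0.5,0.06],[8,0.2,-0.6,-0.5,0.13],[8,0.2,-0.6,-0.5,0.2]]]' 40; python3 -c "
from h import *
st()"
```

```text
time: 6.7
tool_pos: [0.6461, -0.0727, 0.1325]
eef_rot: [-1.156, 1.282, -1.285]
ft_force: [-0.2, 1.3, 15.2]
finger_gap: 0.009
t 6.7 tcp case mm [ 64.4  -0.7 132.5] head-yaw -0.2029 F [-0.11  1.36 15.25] M [0.261 0.254 0.05 ] gap 9.0 tilt [ 0.003  0.001 -1.   ]
```

```bash
python3 -m creep '[[[8,0.2,0,0,0.06],[8,0.2,0,0,0.12],[8,0.2,0,0,0.18],[8,0.2,0,0,0.24],[8,0.2,0,0,0.3]]]' 40; python3 -c "
from h import *
st()"
```

```text
time: 7.2
tool_pos: [0.646, -0.0727, 0.1325]
eef_rot: [-0.988, 1.498, -1.498]
ft_force: [-0.4, 1.8, 13.4]
finger_gap: 0.0093
t 7.2 tcp case mm [ 64.2  -0.7 132.5] head-yaw -0.5025 F [-0.26  1.82 13.43] M [0.413 0.185 0.025] gap 9.3 tilt [ 0.003  0.002 -1.   ]
```

```bash
python3 -m creep '[[[8,0,0.3,0,0.06],[8,0,0.3,0,0.12],[8,0,0.3,0,0.18],[8,0,0.3,0,0.24],[8,0,0.3,0,0.3]]]' 40; python3 -c "
from h import *
st()"
```

```text
time: 7.7
tool_pos: [0.6459, -0.0727, 0.1324]
eef_rot: [-0.787, 1.704, -1.703]
ft_force: [-1.3, 2.8, 17.0]
finger_gap: 0.0092
t 7.7 tcp case mm [ 64.2  -0.6 132.4] head-yaw -0.8025 F [-1.    2.89 16.96] M [0.46  0.366 0.051] gap 9.2 tilt [ 0.003  0.002 -1.   ]
```

No jam past 0.45: the torque is just the 0.05 N m friction. Turning on to 0.94, relieving a little side load, then in small steps.

```bash
python3 -m creep '[[[8,-0.2,-0.3,-0.5,0.03],[8,-0.2,-0.3,-0.5,0.06],[8,-0.2,-0.3,-0.5,0.09],[8,-0.2,-0.3,-0.5,0.12],[8,-0.2,-0.3,-0.5,0.14]]]' 40; python3 -c "
from h import *
st()"
```

```text
time: 8.2
tool_pos: [0.6459, -0.0726, 0.1325]
eef_rot: [-0.683, 1.795, -1.795]
ft_force: [-0.3, 2.5, 15.0]
finger_gap: 0.0092
t 8.2 tcp case mm [ 64.2  -0.5 132.5] head-yaw -0.9411 F [-0.05  2.47 14.99] M [ 0.288  0.167 -0.003] gap 9.2 tilt [ 0.003  0.001 -1.   ]
```

```bash
python3 -m creep '[[[8,0,0,0,0.01],[8,0,0,0,0.02],[8,0,0,0,0.03],[8,0,0,0,0.04],[8,0,0,0,0.04]]]' 40; python3 -c "
from h import *
st()"
```

```text
time: 8.7
tool_pos: [0.6458, -0.0725, 0.1325]
eef_rot: [-0.652, 1.82, -1.82]
ft_force: [-0.3, 1.3, 14.7]
finger_gap: 0.0092
t 8.7 tcp case mm [ 64.1  -0.5 132.5] head-yaw -0.9804 F [-0.15  1.36 14.65] M [ 0.257  0.212 -0.038] gap 9.2 tilt [ 0.003  0.001 -1.   ]
```

```bash
python3 -m creep '[[[8,0,0,0,0.01],[8,0,0,0,0.02],[8,0,0,0,0.03],[8,0,0,0,0.04],[8,0,0,0,0.04]]]' 40; python3 -c "
from h import *
st()"
```

```text
time: 9.2
tool_pos: [0.6458, -0.0726, 0.1325]
eef_rot: [-0.619, 1.846, -1.846]
ft_force: [-0.8, 1.6, 15.3]
finger_gap: 0.009
t 9.2 tcp case mm [ 64.1  -0.5 132.5] head-yaw -1.0205 F [-0.65  1.7  15.26] M [ 0.378  0.181 -0.046] gap 9.0 tilt [ 0.003  0.001 -1.   ]
```

```bash
python3 -m creep '[[[8,0,0,0,0.01],[8,0,0,0,0.02],[8,0,0,0,0.03],[8,0,0,0,0.03],[8,0,0,0,0.03]]]' 40; python3 -c "
from h import *
st()"
```

```text
time: 9.7
tool_pos: [0.6458, -0.0725, 0.1325]
eef_rot: [-0.595, 1.865, -1.865]
ft_force: [0.3, 1.3, 13.9]
finger_gap: 0.009
t 9.7 tcp case mm [ 64.1  -0.4 132.5] head-yaw -1.0503 F [ 0.39  1.26 13.87] M [ 0.303  0.257 -0.047] gap 9.0 tilt [ 0.003  0.001 -1.   ]
```

```bash
python3 - <<'E'
from h import *
for n in("scene",): cv2.imwrite(f"pics/{n}6.png",get_image(n)[:,:,::-1])
s=cv2.imread("pics/scene6.png")
b=cv2.resize(s[180:240,240:300],(600,600))
cv2.imwrite("pics/c6.png",cv2.convertScaleAbs(b,alpha=2.2))
E
```

```text
(no output)
```

View pics/c6.png

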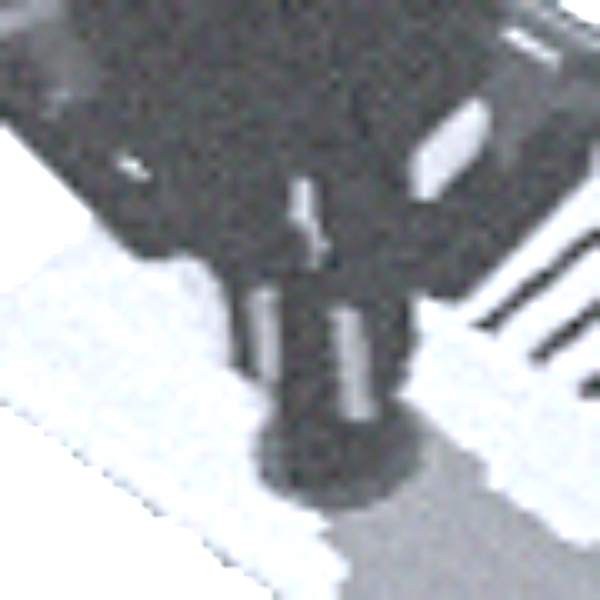

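The wing sits squarely between the pads, around (272,216), and turns with them. The hatch is flush. Continuing in small steps.

```bash
python3 -m creep '[[[8,0,0,0,0.01],[8,0,0,0,0.02],[8,0,0,0,0.03],[8,0,0,0,0.04],[8,0,0,0,0.04]]]' 40; python3 -c "
from h import *
st()"
```

```text
time: 10.25
tool_pos: [0.6458, -0.0725, 0.1325]
eef_rot: [-0.561, 1.89, -1.89]
ft_force: [-1.3, 1.9, 14.8]
finger_gap: 0.0095
t 10.25 tcp case mm [ 64.1  -0.4 132.5] head-yaw -1.0905 F [-1.1   2.02 14.81] M [ 0.287  0.229 -0.042] gap 9.5 tilt [ 0.003  0.001 -1.   ]
```

```bash
python3 -m creep '[[[8,0,0,0,0.01],[8,0,0,0,0.02],[8,0,0,0,0.03],[8,0,0,0,0.03],[8,0,0,0,0.03]]]' 40; python3 -c "
from h import *
st()"
```

```text
time: 10.75
tool_pos: [0.6458, -0.0725, 0.1325]
eef_rot: [-0.536, 1.909, -1.908]
ft_force: [0.1, 1.7, 14.1]
finger_gap: 0.0093
t 10.75 tcp case mm [ 64.1  -0.4 132.5] head-yaw -1.1203 F [ 0.27  1.73 14.14] M [ 0.316  0.216 -0.044] gap 9.3 tilt [ 0.003  0.001 -1.   ]
```

```bash
python3 -m creep '[[[8,0,0,0,0.01],[8,0,0,0,0.02],[8,0,0,0,0.03],[8,0,0,0,0.04],[8,0,0,0,0.04]]]' 40; python3 -c "
from h import *
st()"
```

```text
time: 11.25
tool_pos: [0.6458, -0.0725, 0.1324]
eef_rot: [-0.501, 1.934, -1.933]
ft_force: [-0.2, 1.7, 14.2]
finger_gap: 0.009
t 11.25 tcp case mm [ 64.1  -0.4 132.4] head-yaw -1.1604 F [-0.02  1.69 14.19] M [ 0.324  0.216 -0.044] gap 9.0 tilt [ 0.003  0.001 -1.   ]
```

```bash
python3 -m creep '[[[8,0,0,0,0.01],[8,0,0,0,0.02],[8,0,0,0,0.03],[8,0,0,0,0.03],[8,0,0,0,0.03]]]' 40; python3 -c "
from h import *
st()"
```

```text
time: 11.75
tool_pos: [0.6458, -0.0725, 0.1325]
eef_rot: [-0.475, 1.952, -1.951]
ft_force: [0.3, 2.5, 14.5]
finger_gap: 0.0091
t 11.75 tcp case mm [ 64.1  -0.4 132.5] head-yaw -1.1904 F [ 0.57  2.49 14.47] M [ 0.306  0.206 -0.022] gap 9.1 tilt [ 0.003  0.001 -1.   ]
```

```bash
python3 -m creep '[[[8,0,0,0,0.01],[8,0,0,0,0.02],[8,0,0,0,0.03],[8,0,0,0,0.03],[8,0,0,0,0.03]]]' 40; python3 -c "
from h import *
st()"
```

```text
time: 12.25
tool_pos: [0.6458, -0.0725, 0.1325]
eef_rot: [-0.448, 1.97, -1.969]
ft_force: [0.1, 1.6, 14.2]
finger_gap: 0.0093
t 12.25 tcp case mm [ 64.1  -0.4 132.5] head-yaw -1.2203 F [ 0.31  1.6  14.19] M [ 0.393  0.209 -0.058] gap 9.3 tilt [ 0.003  0.001 -1.   ]
```

```bash
python3 -m creep '[[[8,0,0,0,0.01],[8,0,0,0,0.02],[8,0,0,0,0.02],[8,0,0,0,0.02],[8,0,0,0,0.02]]]' 40; python3 -c "
from h import *
st()"
```

```text
time: 12.75
tool_pos: [0.6458, -0.0725, 0.1325]
eef_rot: [-0.43, 1.982, -1.981]
ft_force: [-1.0, 1.6, 14.2]
finger_gap: 0.0094
t 12.75 tcp case mm [ 64.   -0.4 132.5] head-yaw -1.2403 F [-0.83  1.65 14.18] M [ 0.275  0.219 -0.006] gap 9.4 tilt [ 0.003  0.001 -1.   ]
```

```bash
python3 -m creep '[[[8,0,0,0,0.01],[8,0,0,0,0.02],[8,0,0,0,0.03],[8,0,0,0,0.03],[8,0,0,0,0.03]]]' 40; python3 -c "
from h import *
st()"
```

```text
time: 13.25
tool_pos: [0.6458, -0.0724, 0.1325]
eef_rot: [-0.403, 2.0, -1.999]
ft_force: [-2.2, 1.9, 15.2]
finger_gap: 0.0092
t 13.25 tcp case mm [ 64.1  -0.4 132.5] head-yaw -1.2699 F [-2.02  2.08 15.24] M [0.469 0.189 0.104] gap 9.2 tilt [ 0.003  0.001 -1.   ]
```

```bash
python3 -m creep '[[[8,0,0,0,0.01],[8,0,0,0,0.02],[8,0,0,0,0.02],[8,0,0,0,0.02],[8,0,0,0,0.02]]]' 40; python3 -c "
from h import *
st()"
```

```text
time: 13.75
tool_pos: [0.6458, -0.0724, 0.1325]
eef_rot: [-0.385, 2.012, -2.01]
ft_force: [-0.5, 2.7, 14.7]
finger_gap: 0.0095
t 13.75 tcp case mm [ 64.1  -0.3 132.5] head-yaw -1.2896 F [-0.24  2.7  14.68] M [0.373 0.197 0.264] gap 9.5 tilt [ 0.003  0.001 -1.   ]
```

The torque is climbing at about 8 N m per rad from about 1.255 on: this is the stop. One tiny nudge and hold.

```bash
python3 -m creep '[[[8,0,0,0,0.006],[8,0,0,0,0.006],[8,0,0,0,0.006],[8,0,0,0,0.006],[8,0,0,0,0.006]]]' 40; python3 -c "
from h import *
st()
for i in range(3):
  get_image('top'); st()"
```

```text
time: 14.25
tool_pos: [0.6458, -0.0724, 0.1325]
eef_rot: [-0.379, 2.015, -2.014]
ft_force: [-0.4, 1.6, 14.4]
finger_gap: 0.0093
t 14.25 tcp case mm [ 64.1  -0.3 132.5] head-yaw -1.2955 F [-0.25  1.63 14.44] M [0.407 0.227 0.256] gap 9.3 tilt [ 0.003  0.001 -1.   ]
t 14.3 tcp case mm [ 64.1  -0.3 132.5] head-yaw -1.2954 F [-1.18  2.01 14.96] M [0.396 0.224 0.302] gap 9.4 tilt [ 0.003  0.001 -1.   ]
t 14.35 tcp case mm [ 64.1  -0.3 132.5] head-yaw -1.2955 F [-0.2   1.61 13.71] M [0.398 0.211 0.277] gap 9.0 tilt [ 0.003  0.001 -1.   ]
t 14.4 tcp case mm [ 64.1  -0.4 132.5] head-yaw -1.2955 F [-0.08  1.78 14.25] M [0.392 0.244 0.322] gap 9.6 tilt [ 0.003  0.001 -1.   ]
```

The tongue is held on the stop at about 0.29 N m, roughly 8 to 11 N. Now I ease the press, so the tongue takes the load, and then let go.

```bash
python3 -m creep '[[[8,0,-0.5,0,0],[8,0,-1,0,0],[8,0,-1.5,0,0],[8,0,-2,0,0],[8,0,-2.5,0,0]]]' 40; python3 -c "
from h import *
st()"
```

```text
time: 14.9
tool_pos: [0.6457, -0.0724, 0.1329]
eef_rot: [-0.381, 2.016, -2.014]
ft_force: [3.8, 2.6, 4.3]
finger_gap: 0.0093
t 14.9 tcp case mm [ 64.   -0.3 132.9] head-yaw -1.2957 F [4.   2.21 4.3 ] M [ 0.46  -0.546  0.315] gap 9.3 tilt [ 0.002  0.002 -1.   ]
```

```bash
python3 -m creep '[[[10,0,0,0,0],[12,0,0,0,0],[18,0,0,0,0],[26,0,0,0,0],[32,0,0,0,0]]]' 20; python3 - <<'E'
from h import *
st()
for n in("scene",): cv2.imwrite(f"pics/{n}7.png",get_image(n)[:,:,::-1])
s=cv2.imread("pics/scene7.png")
b=cv2.resize(s[170:270,220:320],(600,600))
cv2.imwrite("pics/c7.png",cv2.convertScaleAbs(b,alpha=1.6))
E
```

```text
time: 15.4
tool_pos: [0.6438, -0.0737, 0.1316]
eef_rot: [-0.384, 2.018, -2.017]
ft_force: [-0.9, -0.1, -0.2]
finger_gap: 0.0318
t 15.4 tcp case mm [ 62.   -1.4 131.6] head-yaw -1.2968 F [-0.88 -0.04 -0.25] M [-0.002  0.039  0.05 ] gap 31.8 tilt [-0.002  0.    -1.   ]
```

View pics/c7.png

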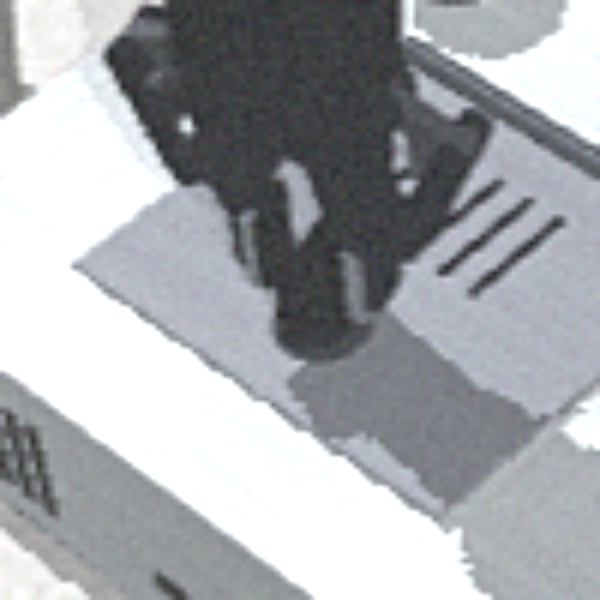

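The fingers are open, the force is zero, and the hatch stays down. Next I raise straight up and clear.

```bash
python3 -m creep '[[[32,0,-10,0,0],[32,0,-30,0,0],[32,0,-55,0,0],[32,0,-80,0,0],[32,0,-110,0,0]]]'; python3 -c "
from h import *
st(); plan(case([-.1,-.3,.26]),yaw-1.29)"
```

```text
time: 15.95
tool_pos: [0.6441, -0.0736, 0.2435]
eef_rot: [-0.383, 2.017, -2.017]
ft_force: [0.1, -0.2, -0.2]
finger_gap: 0.0321
t 15.95 tcp case mm [ 62.3  -1.4 243.5] head-yaw -1.2967 F [ 0.05 -0.23 -0.16] M [-0.031 -0.027 -0.058] gap 32.1 tilt [-0.001  0.    -1.   ]
shift mm [237.1 -16.4 243.5] turn -0.0067 head -1.1962
```

```bash
python3 -m creep '[[[32,30,-5,30,0],[32,65,-10,65,0],[32,100,-10,100,0],[32,130,-10,130,0],[32,160,-10,160,0]]]'; python3 - <<'E'
from h import *
st()
for n in("scene","top"): cv2.imwrite(f"pics/{n}8.png",get_image(n)[:,:,::-1])
s=cv2.imread("pics/scene8.png");t=cv2.imread("pics/top8.png")
b=np.hstack([cv2.resize(t[170:350,270:480],(400,343)),cv2.resize(s[160:331,200:400],(400,343))])
cv2.imwrite("pics/c8.png",cv2.convertScaleAbs(b,alpha=1.3))
E
```

```text
time: 16.45
tool_pos: [0.5535, -0.2827, 0.2536]
eef_rot: [-0.381, 2.015, -2.017]
ft_force: [0.9, 0.3, -0.7]
finger_gap: 0.0321
t 16.45 tcp case mm [ -48.9 -200.3  253.6] head-yaw -1.2966 F [ 0.91  0.26 -0.69] M [-0.023 -0.042 -0.001] gap 32.1 tilt [ 0.001 -0.001 -1.   ]
```

View pics/c8.png

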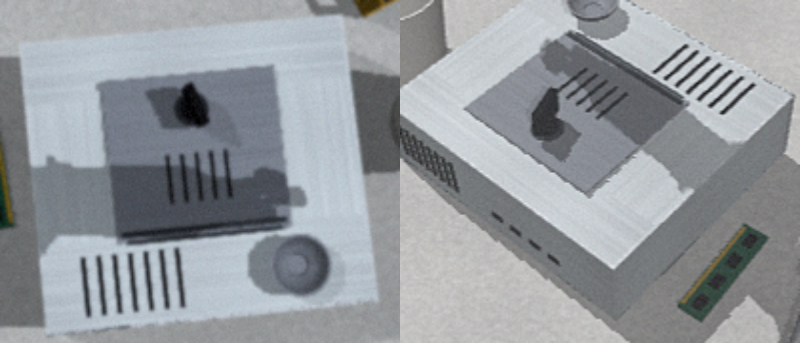

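The hatch is flat with the wing standing nearly square to the free edge, at top-view zoom (192,105). The dish and module look unmoved. Before handing in I'll let the arm settle and compare bystander and hatch pixels with the first picture.

```bash
python3 -m creep '[[[32,0,0,0,0],[32,0,0,0,0],[32,0,0,0,0],[32,0,0,0,0],[32,0,0,0,0]]]'; python3 - <<'E'
from h import *
st()
im=get_image("scene")[:,:,::-1];cv2.imwrite("pics/scene9.png",im);top=get_image("top")[:,:,::-1];cv2.imwrite("pics/top9.png",top)
for n,a,boxes in(("top",top,dict(dish=(408,288,448,330),module=(250,225,280,295),driver=(200,238,255,335),bucket=(470,190,556,262))),):
    b=cv2.imread("pics/top0.png")
    for k,(x0,y0,x1,y1) in boxes.items():
        g=lambda i:cv2.cvtColor(i,6)
        r=cv2.matchTemplate(g(a)[y0-12:y1+12,x0-12:x1+12],g(b)[y0:y1,x0:x1],cv2.TM_CCOEFF_NORMED)
        _,v,_,l=cv2.minMaxLoc(r);print(k,"shift px",l[0]-12,l[1]-12,"score",round(v,2))
g=np.ascontiguousarray(top[200:250,345:410]).max(2);m=(g<40).astype(np.uint8)
p=cv2.findNonZero(m);r=cv2.minAreaRect(p);print("wing rect",r)
c=cv2.resize(im[190:270,220:310],(720,640)[:2]);cv2.imwrite("pics/c9.png",cv2.resize(cv2.convertScaleAbs(c,alpha=1.4),(675,600)))
for th in(0,.016,.03):
    Rh=RC@cv2.Rodrigues(np.array([0,-th,0]))[0];H=case([-.065,0,.1])
    print(th,[((proj("scene",H+Rh@np.array([.167,s,.003]))-[220,190])*7.5).round(0).tolist() for s in(.09,-.09)])
E
```

```text
time: 17.05
tool_pos: [0.5548, -0.2801, 0.2524]
eef_rot: [-0.384, 2.016, -2.016]
ft_force: [0.8, 0.3, -0.5]
finger_gap: 0.0323
t 17.05 tcp case mm [ -47.3 -197.8  252.4] head-yaw -1.2949 F [ 0.78  0.19 -0.5 ] M [ 0.002  0.025 -0.027] gap 32.3 tilt [-0.  0. -1.]
dish shift px 0 0 score 0.99
module shift px 0 0 score 0.99
driver shift px 1 0 score 0.69
bucket shift px 0 0 score 0.69
wing rect ((24.499996185302734, 25.0), (21.86506462097168, 16.111099243164062), 80.53767395019531)Traceback (most recent call last):
  File "<stdin>", line 14, in <module>
cv2.error: OpenCV(4.12.0) /io/opencv/modules/calib3d/src/calibration_base.cpp:151: error: (-210:Unsupported format or combination of formats) The matrices must have 32f or 64f data type in function 'Rodrigues'
```

View pics/c9.png

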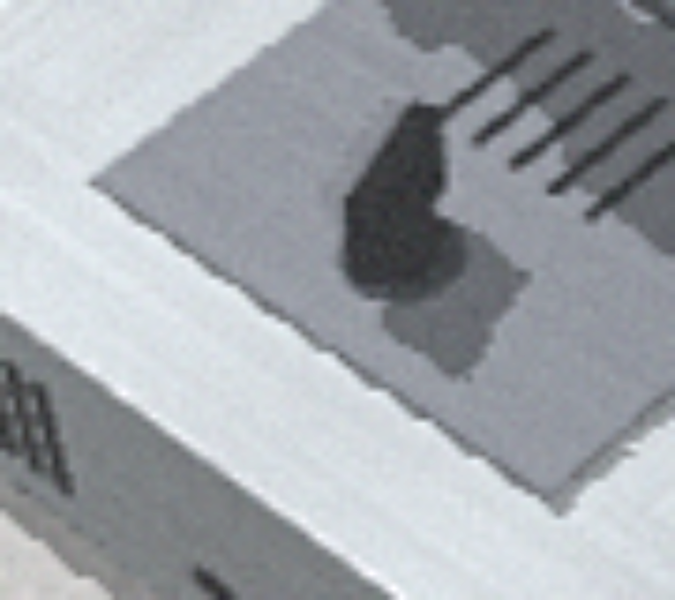

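The hatch corner at (232,214) matches the shut prediction of (231.4,214.0), with only a hairline gap left. The dish and module show no shift. The driver shows 1 px at a low match score and the bucket 0 px at a low score, with arm shadow over that side. Handing in.

```bash
python3 -c "
from station import *
print(hand_in())"
```

```text
the job is handed in; nothing more can be done
None
```

The hatch is shut and held by its tongue, and the job is handed in at about 17 s of the 61 s allowed; `hand_in()` gives no verdict.

**What I did:** I pinched the tilted wing and followed the hinge arc down until the hatch was flush, with 14–18 N on the knob. Then I turned clockwise under that press and met no jam at 0.45. From about 1.255 rad the torque rose at roughly 8 N m per rad. I held it against the stop at about 0.29 N m, roughly 8–11 N on the tongue, at 1.295 rad. I then eased the press, opened the fingers and backed off.

**Last checks:**
- **Hatch:** one free corner in the scene view is at (232,214), against (231.4,214.0) predicted for shut, with a hairline gap left. The printout of predicted corner positions for slightly raised angles failed with a script error, so I compared by eye against the earlier numbers. That cannot tell 0.016 rad from 0.
- **Wing:** it stands nearly square to the free edge, as it should after the turn.
- **Robot:** it is clear of everything, with only sensor noise on the force reading.
- **Bystanders:** the dish and module shifted 0 px. The driver shifted 1 px and the bucket 0 px, but both matches are weak (score 0.69), probably because of arm shadow, so those two are not firmly confirmed.
- **Torque baseline:** during the turn it wandered between +0.05 and -0.06 N m, so the stop torque is uncertain by about 0.05 N m. That is still well inside the limits.

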